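# Sort two studs onto their thread gauges

## Task

Check the two threaded studs by pitch: lay the dark coarse-threaded stud in the saddles of the blue coarse-notched gauge plate and the brass-coloured fine-threaded stud in those of the green fine-notched gauge plate. Each stud must lie level over the comb, down in both V saddles, with one nut outside each saddle. The smooth bright pin has no thread and belongs on neither gauge.

Things in the scene. Friction and masses are not known exactly. Their poses are not given: they have to be found in the camera images.
- coarse_stud_center (a point): dark, coarse-threaded stud lying on the table: 24 mm over the thread, 150 long, 12 mm thread pitch, 0.55 kg, a hex nut (36 across flats, 16 thick) near each end, 104 mm bare thread between them to grip. This point: its centre, on the axis, 18 mm above the table; x along the stud (ends alike), z up at the start.
- fine_stud_center (a point): brass-coloured, fine-threaded stud lying on the table: 24 mm over the thread, 150 long, 5 mm thread pitch, 0.55 kg, a hex nut (36 across flats, 16 thick) near each end, 104 mm bare thread between them to grip. This point: its centre, on the axis, 18 mm above the table; x along the stud (ends alike), z up at the start.
- coarse_gauge_seat (a point): seat of the blue, coarse gauge plate (124 x 90 mm, fixed): two 90-degree V saddles, 10 mm thick, tops 52 mm above the table, 56 mm clear between them, over a 12 mm pitch comb (12 wide, top at 31 mm). This point: the centre of a stud seated in the Vs, 45 mm above the table; x along the seat, z up. Fingers fit between the saddles, beside the comb, and can open there.
- fine_gauge_seat (a point): seat of the green, fine gauge plate (124 x 90 mm, fixed): two 90-degree V saddles, 10 mm thick, tops 52 mm above the table, 56 mm clear between them, over a 5 mm pitch comb (12 wide, top at 31 mm). This point: the centre of a stud seated in the Vs, 45 mm above the table; x along the seat, z up. Fingers fit between the saddles, beside the comb, and can open there.
Mind the look-alikes: they are no part of the job. There is more than one size of the part that bears fine_gauge_seat; the job needs the middle-sized.

How it is judged:
At the end, for the whole second after the job is handed in: Each stud lies on its own gauge: its centre within 20 mm of the seat point seen from above (within 10 mm across the seat), within 6 mm of the seat's height, and its axis within 10 degrees of the seat's; both released (horizontal distance between coarse_stud_center and coarse_gauge_seat below 0.02 m and z of coarse_stud_center in the frame of coarse_gauge_seat between -0.006 and 0.006 m and y of coarse_stud_center in the frame of coarse_gauge_seat between -0.01 and 0.01 m and angle between the x axis of coarse_stud_center and the x axis of coarse_gauge_seat, either way round below 0.175 rad and horizontal distance between fine_stud_center and fine_gauge_seat below 0.02 m and z of fine_stud_center in the frame of fine_gauge_seat between -0.006 and 0.006 m and y of fine_stud_center in the frame of fine_gauge_seat between -0.01 and 0.01 m and angle between the x axis of fine_stud_center and the x axis of fine_gauge_seat, either way round below 0.175 rad); the robot touches nothing.
It also fails if it takes over 67 s, if anything falls off the work surface, if the arm or the gripper's body presses on something with over 40 N, if the wrist force passes 120 N, or if a joint passes its speed limit or range.

## Robot

A 6-joint arm with a two-finger parallel gripper is mounted at the origin on the work surface. World frame = base frame: x ahead of the robot, y to its left, z up, the work surface at z = 0. Lengths are in m, angles in rad, forces in N, time in s.
With the tool pointing down it reaches from about 0.35 to 0.85 m from the base axis. Payload 8.1 kg.
Tool frame: the origin (TCP) lies on the centre line of the jaws, within the pads' length; the fingertips stand robot.tips_ahead ahead of it and the grasp point (between the pads) lies 8 mm behind it (robot.tips_ahead is the distance from the TCP to the fingertips, in m); z points along the fingers, y is the direction in which the jaws open and shut (so a half turn about z gives the same grasp; the last joint's range is limited). The gripper opens to 93 mm and grips with 3 to 60 N. Pads are 15 mm wide; open, the fingers measure 128 mm over their backs; the gripper's body (75 mm by 188 mm) begins 65 mm behind the grasp point.
Start: joints at [1.177, 0.13, 1.488, -0, 1.523, -0.085], TCP at [0.182, 0.572, 0.23] pointing down, gripper open.
Joint ranges: [-2.96, 2.96], [-0.89, 2.26], [0.02, 2.5], [-1.34, 4.48], [0, 2.73], [-2.66, 2.66]. Speed limits (rad/s): [2.39, 2.39, 2.79, 3.14, 3.14, 3.14].

## Interface

Orientations are given as a rotation vector (axis times angle).
In Python, from plant import monitor, eyes, job, robot gives the robot as it stands.
- The arm moves only by the tool servo_tool, never from a script. Its argument "plan" is a list that holds one entry, the list of rows, each a list of 7 numbers: the closure, from -1 (fully open) to 1 (shut), so that 0 is half open, then the shift along the world's x, y, z in mm, then the turn, a rotation vector about the world's x, y, z in rad. In form: [[[hand, dx, dy, dz, ax, ay, az], ...]]. A call has 1 to 12 rows; each row shifts and turns the commanded pose from where the row before left it; what a row does not reach is not made up. A row lasts 1/10 s, in which the tool goes at most 50 mm and 8.59 degrees, less where a joint would pass 70% of its speed; a pose out of reach is approached as far as the arm can. A call with a gripper value outside its range is refused whole. The fingers move at their own pace and stop on an object; "force" is the grip in N (left out, the last holds). Time passes only in rows, so rows that do not move let the fingers close. It gives the time, the measured TCP pose, the force and the opening at its end, in the units of the state.
- monitor.read_state(): the state, without advancing time (a new reading comes with each control period).
- eyes.read_camera(name): name is "side" or "top"; returns the picture (384x512x3 uint8, red, green, blue); there is no depth.
- eyes.camera_info(name): a dict with "mtx" (3x3 intrinsics, pixels), "D" ([k1, k2, p1, p2, k3] as OpenCV has them; the pictures are not rectified), "R" (3x3) and "t" (3): a world point X has camera coordinates R X + t. Camera axes: x right, y down, z forward; pixel columns grow to the right and rows downward; lengths in m; the calibration is good to about 2 mm. A picture is of the moment at which its call begins. camera_info takes no time and is no camera call.
- job.close_job(): hands the job in, once; it reports no verdict.
The state is a dict: "t": time; "q": joint angles; "dq": joint speeds; "joint_torque": joint torques, N m; "tool_pos": TCP position; "orientation": TCP orientation; "force": force on the tool from outside, world axes, zero at the start; "wrist_torque": the same for the moment, N m; "opening": finger opening in m.
Only numpy, scipy, OpenCV 4.12 (cv2) and the standard library are available. Lean on these libraries where they do the work, as an engineer would, in place of code of your own. Each camera call takes 0.05 s, during which the arm holds its last target. There are 200 camera calls.

## Working session

There is one attempt and no reset: what is moved stays moved. The work goes in short steps, Python scripts to look and compute and a tool call to move; the robot and the scene stay as the last step left them, time stands still between calls to the robot, and variables do not carry over. Pictures are saved under pics/ and viewed, about 8 in all and at most 12, crops included, and the job is handed in when it is done.

Besides the shell and the picture viewer there is one more tool, called after "Call:" by a JSON object that holds its "fn" and its "kwargs", one argument or row to a line. servo_tool: Moves the arm, as the interface text tells. Its arguments: {"type":"object","properties":{"plan":{"type":"array"},"force":{"type":"number"}},"required":["plan"]}

```bash
ls; mkdir -p pics
python3 - <<'E'
from plant import monitor, eyes, job, robot
import cv2
print(monitor.read_state()); print(robot.tips_ahead)
for n in("top","side"):
    im=eyes.read_camera(n); cv2.imwrite(f"pics/{n}0.png",im[:,:,::-1]); print(eyes.camera_info(n))
E
```

```text
pics
{'t': 0.0, 'q': array([ 1.17660394e+00,  1.31151511e-01,  1.48927124e+00, -3.10293676e-06,
        1.52298208e+00, -8.53890803e-02]), 'dq': array([ 3.80554711e-05, -1.52932428e-03, -4.74011066e-04,  3.12842036e-04,
        4.76371664e-04, -6.57634204e-04]), 'joint_torque': array([ 1.06758522e-03, -5.59850621e+01, -4.91763139e+01,  7.67251756e-02,
        3.55475955e-02, -1.57205104e-04]), 'tool_pos': array([0.18211614, 0.57112554, 0.2285976 ]), 'orientation': array([-4.83075928e-01, -3.10379594e+00,  2.76589951e-03]), 'force': array([-0.60829865, -0.74216894, -0.00245817]), 'wrist_torque': array([0.04161979, 0.00693713, 0.01913845]), 'opening': 0.0928787485327545}
0.011
{'mtx': array([[439.26860269,   0.        , 256.12520201],
       [  0.        , 439.26860269, 192.92012885],
       [  0.        ,   0.        ,   1.        ]]), 'D': array([-0.16607326,  0.        ,  0.        ,  0.        ,  0.        ]), 'R': array([[-0.02276297, -0.99973991,  0.00139676],
       [-0.98495364,  0.02218685, -0.17138864],
       [ 0.17131307, -0.00527706, -0.98520251]]), 't': array([0.05172214, 0.55063852, 1.2357045 ])}
{'mtx': array([[367.24330354,   0.        , 256.79832329],
       [  0.        , 367.24330354, 188.16705518],
       [  0.        ,   0.        ,   1.        ]]), 'D': array([-0.11567371,  0.        ,  0.        ,  0.        ,  0.        ]), 'R': array([[ 0.96857738, -0.24831224,  0.014103  ],
       [-0.16562331, -0.68626255, -0.70824617],
       [ 0.18554455,  0.68365543, -0.70582468]]), 't': array([-0.51656029,  0.17379549,  0.82329171])}
```

View pics/top0.png

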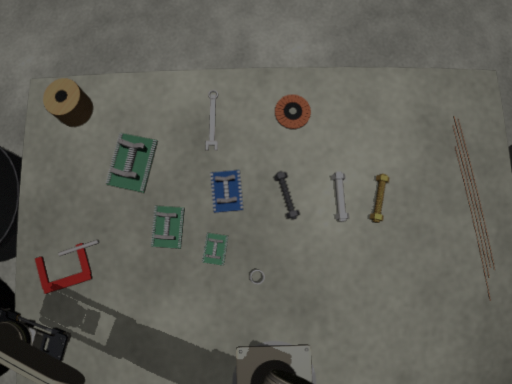

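View pics/side0.png

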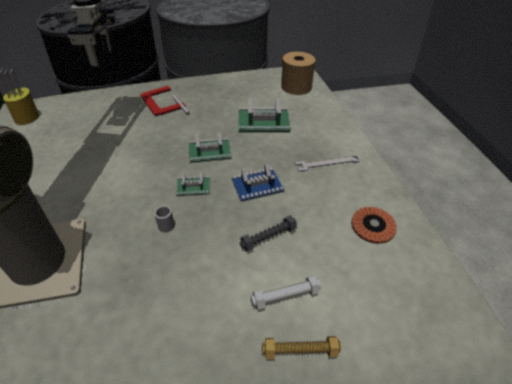

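Top view: the coarse stud is at (287,196), the brass stud at (380,197) and the smooth pin at (340,197), which is a decoy. The blue gauge is at (227,190). There are three green gauges: large (132,162), middle (168,227) and small (215,249). I choose the middle one and will check its size in an orthophoto.

```bash
cat > h.py <<'E'
import numpy as np, cv2
from plant import eyes, monitor, robot
def proj(X,n="top"):
    c=eyes.camera_info(n); X=np.asarray(X,float).reshape(-1,3)
    return cv2.projectPoints(X,cv2.Rodrigues(c["R"])[0],c["t"],c["mtx"],c["D"])[0].reshape(-1,2)
def unproj(px,z,n="top"):
    c=eyes.camera_info(n); u=cv2.undistortPoints(np.asarray(px,float).reshape(-1,1,2),c["mtx"],c["D"]).reshape(-1,2)
    d=np.c_[u,np.ones(len(u))]@c["R"]; o=-c["R"].T@c["t"]
    return (o+d*((z-o[2])/d[:,2])[:,None])
def ortho(im,cx,cy,w,h,z,s=3000,n="top"):
    "orthophoto, rows=-x, cols=-y, s px per m, w along y, h along x"
    W,H=int(w*s),int(h*s); c,r=np.meshgrid(np.arange(W),np.arange(H))
    X=np.stack([cx+h/2-r/s,cy+w/2-c/s,np.full(c.shape,z)],-1)
    m=proj(X,n).astype(np.float32).reshape(H,W,2)
    return cv2.remap(im,m[...,0],m[...,1],cv2.INTER_CUBIC)
E
python3 - <<'E'
from h import *
im=cv2.imread("pics/top0.png"); sd=cv2.imread("pics/side0.png")
nm=dict(coarse=((287,196),.018),pin=((340,197),.012),fine=((380,197),.018),blue=((227,190),.045),gM=((168,227),.045),gL=((132,162),.045),gS=((215,249),.045))
P={}
for k,(p,z) in nm.items(): P[k]=unproj(p,z)[0]; print(k,P[k].round(4))
# plate sizes
hsv=cv2.cvtColor(im,cv2.COLOR_BGR2HSV)
for k in("blue","gM","gL","gS"):
    lo,hi=((100,100,40),(130,255,255)) if k=="blue" else ((45,70,30),(95,255,255))
    m=cv2.inRange(hsv,lo,hi); m=cv2.morphologyEx(m,cv2.MORPH_CLOSE,np.ones((3,3)))
    c0=nm[k][0]; w=np.zeros_like(m); cv2.circle(w,c0,36,255,-1); n,l,st,ce=cv2.connectedComponentsWithStats(m&w)
    i=1+np.argmin(np.hypot(*(ce[1:]-c0).T)+ (st[1:,4]<150)*1000); pts=np.argwhere(l==i)[:,::-1]
    W=unproj(pts,.008)[:,:2]; r=cv2.minAreaRect((W*1000).astype(np.float32)); print(k,st[i,4],np.round(r[0],1),np.round(r[1],1),round(r[2],1))
t=[]
for k in("coarse","fine","blue","gM"):
    z=nm[k][1]; a=ortho(im,P[k][0],P[k][1],.18,.18,z,1500); b=ortho(sd,P[k][0],P[k][1],.18,.18,z,1500,"side")
    for q in(a,b): cv2.drawMarker(q,(135,135),(0,0,255),0,8,1)
    t.append(np.vstack([a,b]))
o=np.hstack(t); o=cv2.convertScaleAbs(cv2.resize(o,(800,400)),alpha=1.8); cv2.imwrite("pics/o.png",o)
E
```

```text
coarse [ 0.5454 -0.053   0.018 ]
pin [ 0.5396 -0.2137  0.012 ]
fine [ 0.5358 -0.3355  0.018 ]
blue [0.5627 0.1244 0.045 ]
gM [0.4573 0.2979 0.045 ]
gL [0.6548 0.4101 0.045 ]
gS [0.3912 0.1612 0.045 ]
blue 696 [567.2 129. ] [121.5  81.8] 3.3
gM 525 [462.3 307.9] [ 72.4 120.8] 84.8
gL 883 [663.9 420. ] [114.7 167.6] 76.7
gS 277 [394.1 165.3] [52.8 86.5] 80.0
```

View pics/o.png

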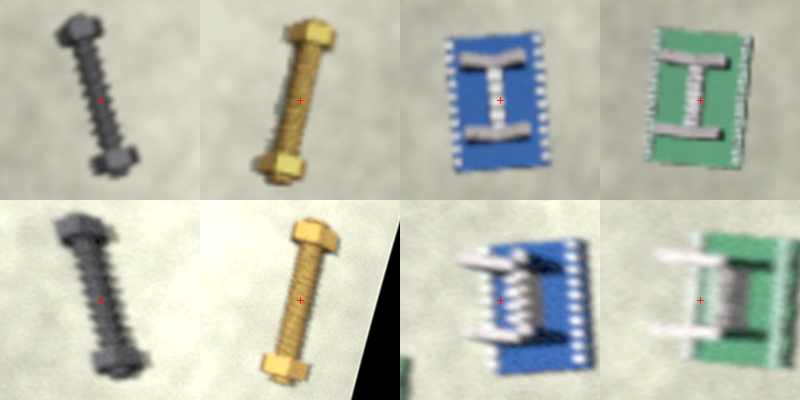

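Both studs and gauges are identified: in the orthophotos the threads match, and the middle green plate measures about 121 mm long against 124 given. Next I refine the poses.

Run:
```python
from h import *
im={n:cv2.imread(f"pics/{n}0.png") for n in("top","side")}
C=dict(coarse=(.5454,-.053),fine=(.5358,-.3355))
for k,c in C.items():
  for n in im:
    s=1500;o=ortho(im[n],*c,.13,.2,.018,s,n); h=cv2.cvtColor(o,cv2.COLOR_BGR2HSV)
    g=cv2.cvtColor(o,cv2.COLOR_BGR2GRAY)
    m=(g<np.median(g)*.68).astype(np.uint8) if k=="coarse" else cv2.inRange(h,(10,110,30),(35,255,255))//255
    m=cv2.morphologyEx(m,cv2.MORPH_CLOSE,np.ones((7,7)))
    nn,l,st,ce=cv2.connectedComponentsWithStats(m); i=1+np.argmax(st[1:,4]); p=np.argwhere(l==i).astype(np.float32)
    X=np.c_[c[0]+.1-p[:,0]/s,c[1]+.065-p[:,1]/s]; r=cv2.minAreaRect((X*1000).astype(np.float32))
    mu,ev=cv2.PCACompute(X.astype(np.float32),None)[:2]; a=np.degrees(np.arctan2(ev[0,1],ev[0,0]))
    print(k,n,"cent",mu.round(4),"rect",np.round(r[0],1),np.round(r[1],1),"axis deg",round(float(a),1))
t=[]
for c in((.565,.126),(.460,.303)):
  row=[]
  for n in("top","side"):
    q=ortho(im[n],*c,.13,.13,.052,3000,n); q=cv2.convertScaleAbs(q,alpha=1.7)[45:345]
    for i in range(0,390,60): cv2.line(q,(i,0),(i,4),(0,0,255)); cv2.line(q,(0,i-45),(4,i-45),(0,0,255))
    row.append(q)
  t.append(np.hstack(row))
cv2.imwrite("pics/g.png",np.vstack(t))
```

```text
coarse top cent [[ 0.5492 -0.0499]] rect [548.6 -49.7] [150.3  43.6] axis deg 15.3
coarse side cent [[ 0.5492 -0.0544]] rect [549.4 -55.6] [156.1  49.5] axis deg 16.4
fine top cent [[ 0.5346 -0.3329]] rect [ 534.4 -332.5] [ 38.6 149.8] axis deg -13.1
fine side cent [[ 0.5356 -0.3352]] rect [ 534.4 -335.3] [ 39.3 149.4] axis deg -12.8
```

View pics/g.png

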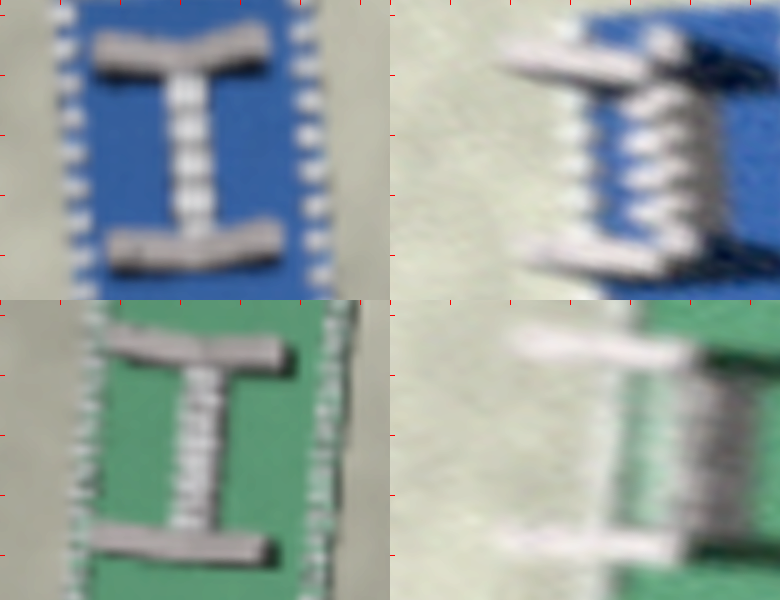

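Poses from the top camera, with the side camera agreeing to within a few mm:

| Item | x (m) | y (m) | Axis (deg) |
|---|---|---|---|
| Coarse stud | 0.549 | -0.051 | 15.7 |
| Fine stud | 0.535 | -0.3335 | -13 |
| Blue seat | 0.567 | 0.128 | 3.6 |
| Green seat | 0.462 | 0.3055 | -5 |

The saddles measure 66 mm apart centre to centre, as expected. I start moving now.

Call:
{"fn": "servo_tool", "kwargs": {
  "plan": [
    [[-1, 22, -37, 0, 0, 0, 0.048], [-1, 22, -37, 0, 0, 0, 0.048], [-1, 22, -37, 0, 0, 0, 0.048], [-1, 22, -37, 0, 0, 0, 0.048], [-1, 22, -37, 0, 0, 0, 0.048], [-1, 22, -37, 0, 0, 0, 0.048], [-1, 22, -37, 0, 0, 0, 0.048], [-1, 22, -37, 0, 0, 0, 0.048], [-1, 22, -37, 0, 0, 0, 0.048], [-1, 22, -37, 0, 0, 0, 0.048], [-1, 22, -37, 0, 0, 0, 0.048], [-1, 22, -37, 0, 0, 0, 0.048]]
  ],
  "force": 35
}}

```text
t: 1.3
tool_pos: [0.4467, 0.1259, 0.2294]
orientation: [0.421, -3.113, -0.0]
force: [0.7, 0.6, 0.5]
opening: 0.0927
```

Call:
{"fn": "servo_tool", "kwargs": {
  "plan": [
    [[-1, 20.5, -35.4, -20, 0, 0, 0], [-1, 20.5, -35.4, -20, 0, 0, 0], [-1, 20.5, -35.4, -20, 0, 0, 0], [-1, 20.5, -35.4, -20, 0, 0, 0], [-1, 20.3, -35.4, -20, 0, 0, 0], [-1, 0, 0, -20, 0, 0, 0], [-1, 0, 0, 0, 0, 0, 0]]
  ]
}}

```text
t: 2.0
tool_pos: [0.546, -0.05, 0.1056]
orientation: [0.414, -3.107, -0.004]
force: [-1.1, 0.6, 0.3]
opening: 0.093
```

Run:
```python
from h import *
s=monitor.read_state(); print(s["t"],s["tool_pos"],s["orientation"])
t=[]
for n in("top","side"):
    im=eyes.read_camera(n)[:,:,::-1].copy(); cv2.imwrite(f"pics/{n}1.png",im)
    t.append(cv2.convertScaleAbs(ortho(im,.549,-.051,.26,.26,.018,1500,n),alpha=1.7))
cv2.imwrite("pics/a.png",np.hstack(t))
```

```text
2.0 [ 0.54604734 -0.04997006  0.1056245 ] [ 0.41424704 -3.10741792 -0.00362096]
```

View pics/a.png

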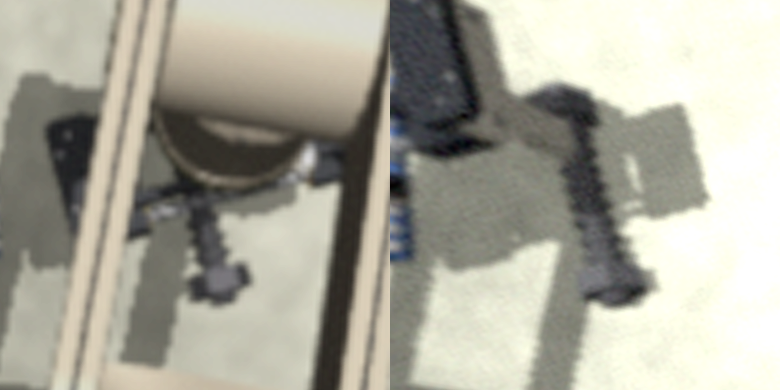

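The gripper straddles the stud's mid-thread in both views, with the nut visible below at about (217,280) and (612,275). I'll descend.

Call:
{"fn": "servo_tool", "kwargs": {
  "plan": [
    [[-1, 0, 0, -25, 0, 0, 0], [-1, 0, 0, -25, 0, 0, 0], [-1, 0, 0, -20, 0, 0, 0], [-1, 0, 0, -14, 0, 0, 0], [-1, 0, 0, -6, 0, 0, 0], [-1, 0, 0, 0, 0, 0, 0]]
  ]
}}

```text
t: 2.7
tool_pos: [0.5486, -0.0489, 0.0198]
orientation: [0.419, -3.113, -0.0]
force: [-0.6, 0.4, 0.2]
opening: 0.0931
```

Call:
{"fn": "servo_tool", "kwargs": {
  "plan": [
    [[-1, 0, 0, -4, 0, 0, 0], [1, 0, 0, 0, 0, 0, 0], [1, 0, 0, 0, 0, 0, 0], [1, 0, 0, 0, 0, 0, 0], [1, 0, 0, 0, 0, 0, 0], [1, 0, 0, 0, 0, 0, 0], [1, 0, 0, 0, 0, 0, 0], [1, 0, 0, 0, 0, 0, 0], [1, 0, 0, 0, 0, 0, 0], [1, 0, 0, 0, 0, 0, 0]]
  ]
}}

```text
t: 3.7
tool_pos: [0.5489, -0.0498, 0.0158]
orientation: [-0.419, 3.113, -0.001]
force: [0.6, -5.2, 1.3]
opening: 0.0255
```

Call:
{"fn": "servo_tool", "kwargs": {
  "plan": [
    [[1, 0, 0, 0, 0, 0, 0], [1, 0, 0, 0, 0, 0, 0], [1, 0, 0, 10, 0, 0, 0], [1, 0, 0, 25, 0, 0, 0], [1, 0, 0, 30, 0, 0, 0], [1, 0, 0, 30, 0, 0, 0], [1, 0, 0, 15, 0, 0, 0], [1, 0, 0, 0, 0, 0, 0]]
  ],
  "force": 45
}}

```text
t: 4.5
tool_pos: [0.5501, -0.0493, 0.1281]
orientation: [-0.418, 3.11, -0.001]
force: [0.8, -0.5, -5.2]
opening: 0.023
```

Call:
{"fn": "servo_tool", "kwargs": {
  "plan": [
    [[1, 2.8, 20, 0, 0, 0, -0.034], [1, 2.8, 32, 0, 0, 0, -0.034], [1, 2.8, 35, 0, 0, 0, -0.034], [1, 2.8, 35, 0, 0, 0, -0.034], [1, 2.8, 35, 0, 0, 0, -0.034], [1, 2.8, 20, 0, 0, 0, -0.034], [1, 0, 0, -15, 0, 0, 0], [1, 0, 0, -15, 0, 0, 0], [1, 0, 0, 0, 0, 0, 0]]
  ]
}}

```text
t: 5.4
tool_pos: [0.5619, 0.1264, 0.0904]
orientation: [0.099, -3.132, 0.002]
force: [-1.4, 0.3, -5.4]
opening: 0.0231
```

Run:
```python
from h import *
s=monitor.read_state(); print(s["t"],s["tool_pos"],s["orientation"],s["opening"],s["force"])
t=[]
for n in("top","side"):
    im=eyes.read_camera(n)[:,:,::-1].copy(); cv2.imwrite(f"pics/{n}2.png",im)
    p=proj([s["tool_pos"][0],s["tool_pos"][1],.07],n)[0].astype(int)
    t.append(cv2.convertScaleAbs(cv2.resize(im[p[1]-48:p[1]+48,p[0]-48:p[0]+48],(400,400),interpolation=2),alpha=1.7))
cv2.imwrite("pics/b.png",np.hstack(t))
```

```text
5.4 [0.56186847 0.12644119 0.09040301] [ 9.89950868e-02 -3.13173658e+00  1.79200310e-03] 0.02305656977597448 [-1.37058817  0.32283644 -5.36986015]
```

View pics/b.png

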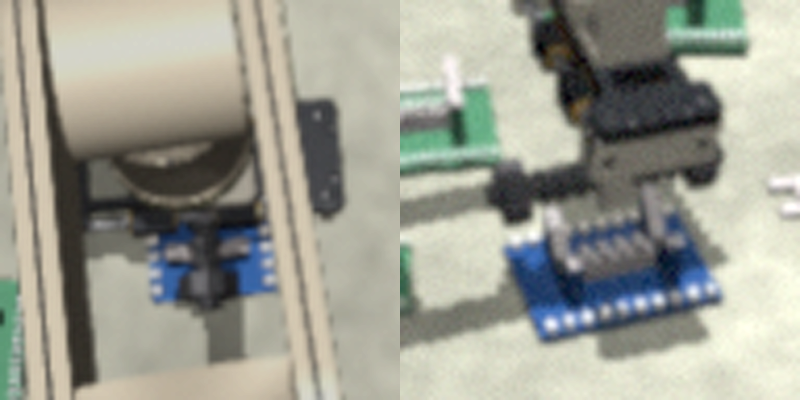

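The stud is centred over the near saddle in the top view: stud at (207,280), saddle centre at (208,250). I'll lower it.

Call:
{"fn": "servo_tool", "kwargs": {
  "plan": [
    [[1, 1, 1, -15, 0, 0, 0], [1, 0, 0, -12, 0, 0, 0], [1, 0, 0, -6, 0, 0, 0], [1, 0, 0, -4, 0, 0, 0], [1, 0, 0, 0, 0, 0, 0]]
  ]
}}

```text
t: 6.0
tool_pos: [0.5658, 0.1285, 0.0577]
orientation: [0.099, -3.139, 0.0]
force: [0.0, 0.1, -5.1]
opening: 0.0226
```

Call:
{"fn": "servo_tool", "kwargs": {
  "plan": [
    [[1, 0, 0, -5, 0, 0, 0], [1, 0, 0, -4, 0, 0, 0], [1, 0, 0, -3, 0, 0, 0], [1, 0, 0, 0, 0, 0, 0], [1, 0, 0, 0, 0, 0, 0]]
  ]
}}

```text
t: 6.5
tool_pos: [0.5664, 0.1287, 0.0466]
orientation: [0.099, -3.14, 0.0]
force: [-1.0, 0.2, -5.4]
opening: 0.0226
```

Call:
{"fn": "servo_tool", "kwargs": {
  "plan": [
    [[1, 0, 0, -2, 0, 0, 0], [1, 0, 0, -1, 0, 0, 0], [1, 0, 0, 0, 0, 0, 0], [1, 0, 0, 0, 0, 0, 0]]
  ]
}}

```text
t: 6.9
tool_pos: [0.5664, 0.1286, 0.0436]
orientation: [0.099, -3.14, -0.0]
force: [-0.4, 0.2, -6.1]
opening: 0.0231
```

Call:
{"fn": "servo_tool", "kwargs": {
  "plan": [
    [[1, 0, 0, -1, 0, 0, 0], [1, 0, 0, -1, 0, 0, 0], [1, 0, 0, 0, 0, 0, 0], [1, 0, 0, 0, 0, 0, 0]]
  ]
}}

```text
t: 7.3
tool_pos: [0.5668, 0.1287, 0.0426]
orientation: [-0.099, 3.139, -0.0]
force: [-4.1, -0.7, 5.7]
opening: 0.023
```

Contact: the vertical force has gone from -6 to +6 N at the expected height. Opening gently and rising.

Call:
{"fn": "servo_tool", "kwargs": {
  "plan": [
    [[0.3, 0, 0, 0, 0, 0, 0], [0.3, 0, 0, 0, 0, 0, 0], [0.0, 0, 0, 0, 0, 0, 0], [-0.2, 0, 0, 0, 0, 0, 0], [-0.2, 0, 0, 0, 0, 0, 0], [-0.2, 0, 0, 10, 0, 0, 0], [-0.2, 0, 0, 30, 0, 0, 0], [-0.2, 0, 0, 40, 0, 0, 0], [-1, 0, 0, 40, 0, 0, 0], [-1, -5, -35, 0, 0, 0, 0], [-1, -5, -40, 0, 0, 0, 0], [-1, -5, -45, 0, 0, 0, 0]]
  ]
}}

```text
t: 8.5
tool_pos: [0.5516, 0.0081, 0.1632]
orientation: [-0.102, 3.138, -0.0]
force: [1.1, -0.9, -0.2]
opening: 0.0833
```

Call:
{"fn": "servo_tool", "kwargs": {
  "plan": [
    [[-1, -1.7, -34, 0, 0, 0, -0.029], [-1, -1.7, -34, 0, 0, 0, -0.029], [-1, -1.7, -34, 0, 0, 0, -0.029], [-1, -1.7, -34, 0, 0, 0, -0.029], [-1, -1.7, -34, 0, 0, 0, -0.029], [-1, -1.7, -34, 0, 0, 0, -0.029], [-1, -1.7, -34, 0, 0, 0, -0.029], [-1, -1.7, -34, 0, 0, 0, -0.029], [-1, -1.7, -34, -20, 0, 0, -0.029], [-1, -1.7, -34, -20, 0, 0, -0.029], [-1, 0, 0, -20, 0, 0, 0], [-1, 0, 0, 0, 0, 0, 0]]
  ]
}}

```text
t: 9.7
tool_pos: [0.5323, -0.3311, 0.0986]
orientation: [-0.358, -3.116, -0.004]
force: [0.2, 0.9, -1.1]
opening: 0.0931
```

Run:
```python
from h import *
s=monitor.read_state(); print(s["t"],s["tool_pos"],s["orientation"])
t=[]
for n,c in(("top",(.567,.1285)),("side",(.567,.1285)),("side",(.535,-.3335))):
    im=eyes.read_camera(n)[:,:,::-1].copy()
    p=proj([*c,.04],n)[0].astype(int); y0=min(max(p[1]-45,0),384-90)
    t.append(cv2.convertScaleAbs(cv2.resize(im[y0:y0+90,p[0]-45:p[0]+45],(266,266),interpolation=2),alpha=1.7))
cv2.imwrite("pics/c.png",np.hstack(t))
```

```text
9.7 [ 0.53228095 -0.33107939  0.09864389] [-0.35775262 -3.11646567 -0.00438497]
```

View pics/c.png

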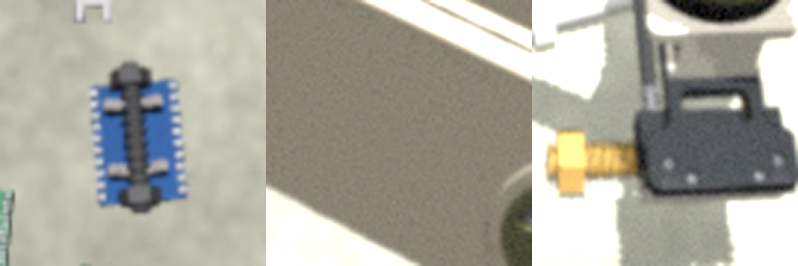

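The coarse stud lies in both blue saddles with a nut outside each (top view, nuts at (128,75) and (140,195)). Side view shows the gripper over the middle of the brass stud. Descending.

Call:
{"fn": "servo_tool", "kwargs": {
  "plan": [
    [[-1, 0, 0, -25, 0, 0, 0], [-1, 0, 0, -25, 0, 0, 0], [-1, 0, 0, -18, 0, 0, 0], [-1, 0, 0, -10, 0, 0, 0], [-1, 0, 0, -4, 0, 0, 0], [-1, 0, 0, 0, 0, 0, 0], [-1, 0, 0, 0, 0, 0, 0]]
  ]
}}

```text
t: 10.55
tool_pos: [0.5354, -0.3319, 0.0212]
orientation: [0.355, 3.12, -0.002]
force: [0.8, -0.5, 1.2]
opening: 0.0932
```

Call:
{"fn": "servo_tool", "kwargs": {
  "plan": [
    [[-1, 0, 0, -5, 0, 0, 0], [1, 0, 0, 0, 0, 0, 0], [1, 0, 0, 0, 0, 0, 0], [1, 0, 0, 0, 0, 0, 0], [1, 0, 0, 0, 0, 0, 0], [1, 0, 0, 0, 0, 0, 0], [1, 0, 0, 0, 0, 0, 0], [1, 0, 0, 0, 0, 0, 0], [1, 0, 0, 0, 0, 0, 0], [1, 0, 0, 0, 0, 0, 0], [1, 0, 0, 0, 0, 0, 0], [1, 0, 0, 0, 0, 0, 0]]
  ]
}}

```text
t: 11.75
tool_pos: [0.5344, -0.3322, 0.0149]
orientation: [0.356, 3.121, -0.002]
force: [-1.1, -4.6, 1.9]
opening: 0.0227
```

Call:
{"fn": "servo_tool", "kwargs": {
  "plan": [
    [[1, 0, 0, 10, 0, 0, 0], [1, 0, 0, 25, 0, 0, 0], [1, 0, 0, 35, 0, 0, 0], [1, 0, 0, 35, 0, 0, 0], [1, 0, 0, 25, 0, 0, 0], [1, 0, 0, 10, 0, 0, 0], [1, 0, 0, 0, 0, 0, 0]]
  ]
}}

```text
t: 12.45
tool_pos: [0.535, -0.3314, 0.1558]
orientation: [0.355, 3.12, -0.001]
force: [0.8, 0.0, -6.3]
opening: 0.0228
```

Call:
{"fn": "servo_tool", "kwargs": {
  "plan": [
    [[1, -3, 20, 5, 0, 0, 0.01], [1, -4, 30, 0, 0, 0, 0.01], [1, -4, 37, 0, 0, 0, 0.01], [1, -4, 37, 0, 0, 0, 0.01], [1, -4, 37, 0, 0, 0, 0.01], [1, -4, 37, 0, 0, 0, 0.01], [1, -4, 37, 0, 0, 0, 0.01], [1, -4, 37, 0, 0, 0, 0.01], [1, -4, 37, 0, 0, 0, 0.01], [1, -4, 37, 0, 0, 0, 0.01], [1, -4, 37, 0, 0, 0, 0.01], [1, -4, 37, 0, 0, 0, 0.01]]
  ]
}}

```text
t: 13.65
tool_pos: [0.4852, 0.0901, 0.1569]
orientation: [-0.167, -3.133, 0.0]
force: [0.0, 0.2, -6.5]
opening: 0.0229
```

Call:
{"fn": "servo_tool", "kwargs": {
  "plan": [
    [[1, -4, 37, 0, 0, 0, 0.01], [1, -4, 37, 0, 0, 0, 0.01], [1, -4, 37, 0, 0, 0, 0], [1, -4, 37, 0, 0, 0, 0], [1, -4, 35, 0, 0, 0, 0], [1, -4, 22, 0, 0, 0, 0], [1, 0, 0, -25, 0, 0, 0], [1, 0, 0, -25, 0, 0, 0], [1, 0, 0, -15, 0, 0, 0], [1, 0, 0, 0, 0, 0, 0]]
  ]
}}

```text
t: 14.65
tool_pos: [0.4601, 0.292, 0.0898]
orientation: [-0.136, -3.131, 0.006]
force: [-1.0, -1.4, -7.7]
opening: 0.023
```

Run:
```python
from h import *
s=monitor.read_state(); print(s["t"],s["tool_pos"],s["orientation"],s["opening"],s["force"])
t=[]
for n in("top","side"):
    im=eyes.read_camera(n)[:,:,::-1].copy(); cv2.imwrite(f"pics/{n}3.png",im)
    p=proj([.462,.3055,.07],n)[0].astype(int)
    t.append(cv2.convertScaleAbs(cv2.resize(im[p[1]-40:p[1]+40,p[0]-40:p[0]+40],(400,400),interpolation=2),alpha=1.7))
cv2.imwrite("pics/d.png",np.hstack(t))
```

```text
14.65 [0.4600869  0.29196904 0.08981317] [-0.13607508 -3.13102811  0.00648262] 0.023006512403358246 [-0.98941791 -1.4413002  -7.65280036]
```

View pics/d.png

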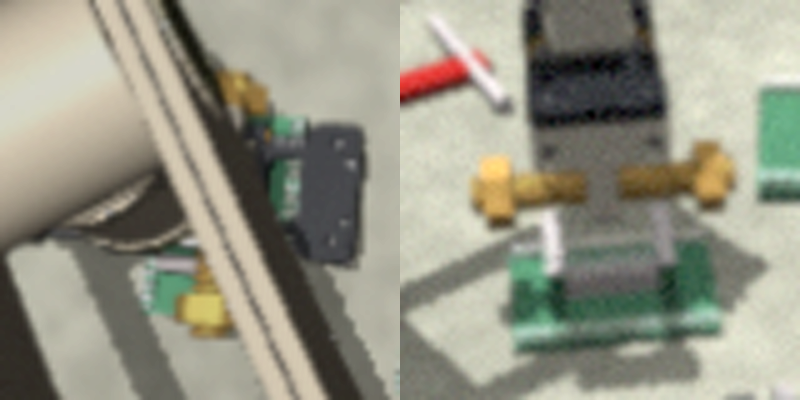

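The stud is over the middle green gauge with a nut beyond each saddle, but y is about 12 mm short of the target. I'll correct that and lower it.

Call:
{"fn": "servo_tool", "kwargs": {
  "plan": [
    [[1, -1, 6, 0, 0, 0, 0], [1, 0, 6, 0, 0, 0, 0], [1, 0, 0, -15, 0, 0, 0], [1, 0, 0, -10, 0, 0, 0], [1, 0, 0, -5, 0, 0, 0], [1, 0, 0, 0, 0, 0, 0], [1, 0, 0, 0, 0, 0, 0]]
  ]
}}

```text
t: 15.45
tool_pos: [0.4622, 0.3054, 0.0643]
orientation: [-0.137, -3.138, 0.001]
force: [-0.2, 0.2, -6.3]
opening: 0.0227
```

Call:
{"fn": "servo_tool", "kwargs": {
  "plan": [
    [[1, 0, 0, -8, 0, 0, 0], [1, 0, 0, -6, 0, 0, 0], [1, 0, 0, -4, 0, 0, 0], [1, 0, 0, -1, 0, 0, 0], [1, 0, 0, 0, 0, 0, 0], [1, 0, 0, 0, 0, 0, 0]]
  ]
}}

```text
t: 16.05
tool_pos: [0.4626, 0.3057, 0.0458]
orientation: [0.136, 3.138, 0.0]
force: [0.1, -0.2, -6.5]
opening: 0.0228
```

Call:
{"fn": "servo_tool", "kwargs": {
  "plan": [
    [[1, 0, 0, -2, 0, 0, 0], [1, 0, 0, -1, 0, 0, 0], [1, 0, 0, 0, 0, 0, 0], [1, 0, 0, 0, 0, 0, 0]]
  ]
}}

```text
t: 16.45
tool_pos: [0.4628, 0.306, 0.0431]
orientation: [0.136, 3.138, 0.001]
force: [0.6, 1.0, -3.6]
opening: 0.0228
```

Call:
{"fn": "servo_tool", "kwargs": {
  "plan": [
    [[1, 0, 0, -1, 0, 0, 0], [1, 0, 0, -0.5, 0, 0, 0], [1, 0, 0, 0, 0, 0, 0], [1, 0, 0, 0, 0, 0, 0]]
  ]
}}

```text
t: 16.85
tool_pos: [0.4632, 0.3065, 0.0424]
orientation: [0.136, 3.137, 0.003]
force: [-1.7, 3.7, 5.7]
opening: 0.0234
```

Contact at the expected height. Releasing and withdrawing towards the base so the cameras can see.

Call:
{"fn": "servo_tool", "kwargs": {
  "plan": [
    [[0.3, 0, 0, 0, 0, 0, 0], [0.3, 0, 0, 0, 0, 0, 0], [0.0, 0, 0, 0, 0, 0, 0], [-0.2, 0, 0, 0, 0, 0, 0], [-0.2, 0, 0, 0, 0, 0, 0], [-0.2, 0, 0, 10, 0, 0, 0], [-0.2, 0, 0, 30, 0, 0, 0], [-0.2, 0, 0, 40, 0, 0, 0], [-0.2, 0, 0, 40, 0, 0, 0], [-0.2, 10, -35, 20, 0, 0, 0], [-0.2, 10, -40, 0, 0, 0, 0], [-0.2, 10, -40, 0, 0, 0, 0]]
  ]
}}

```text
t: 18.05
tool_pos: [0.4934, 0.1899, 0.1835]
orientation: [0.134, 3.135, 0.001]
force: [0.4, 0.9, -0.0]
opening: 0.0557
```

Call:
{"fn": "servo_tool", "kwargs": {
  "plan": [
    [[-0.2, 5, -40, 0, 0, 0, 0], [-0.2, 5, -40, 0, 0, 0, 0], [-0.2, 5, -40, 0, 0, 0, 0], [-0.2, 5, -40, 0, 0, 0, 0], [-0.2, 5, -40, 0, 0, 0, 0], [-0.2, 5, -40, 0, 0, 0, 0], [-0.2, 5, -40, 0, 0, 0, 0], [-0.2, 5, -40, 0, 0, 0, 0], [-0.2, 5, -40, 0, 0, 0, 0], [-0.2, 5, -40, 0, 0, 0, 0], [-0.2, 0, 0, 0, 0, 0, 0], [-0.2, 0, 0, 0, 0, 0, 0]]
  ]
}}

```text
t: 19.25
tool_pos: [0.5422, -0.2101, 0.1815]
orientation: [0.139, 3.138, 0.0]
force: [-0.4, 0.4, 0.5]
opening: 0.0556
```

Run:
```python
from h import *
s=monitor.read_state(); print(s["t"],s["tool_pos"],s["dq"].round(3),s["force"])
t=[]
for n in("top","side"):
    im=eyes.read_camera(n)[:,:,::-1].copy(); cv2.imwrite(f"pics/{n}4.png",im)
    row=[]
    for c in((.567,.1285),(.462,.3055)):
        p=proj([*c,.04],n)[0].astype(int)
        row.append(cv2.convertScaleAbs(cv2.resize(im[p[1]-32:p[1]+32,p[0]-40:p[0]+40],(375,300),interpolation=2),alpha=1.7))
    t.append(np.hstack(row))
cv2.imwrite("pics/e.png",np.vstack(t))
```

```text
19.25 [ 0.54224765 -0.21008794  0.18152806] [ 0.035 -0.016  0.021  0.005 -0.002  0.006] [-0.36607696  0.3593815   0.46684   ]
```

View pics/e.png

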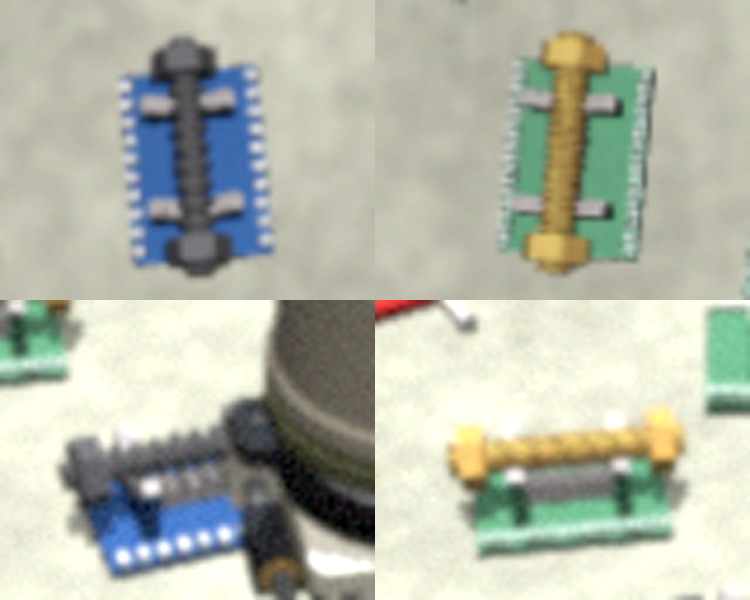

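Both studs lie in their saddles, aligned, with a nut outside each saddle, and the gripper is clear of everything. Handing in.

```bash
python3 -c "
from plant import job
print(job.close_job())"
```

```text
the job is handed in; nothing more can be done
None
```

Both studs are on their gauges and the job is handed in; the clock read about 19 s of the 67 allowed. The dark coarse stud lies on the blue plate and the brass fine stud on the middle-sized green plate (about 121 mm long as measured, against 124 given). The smooth pin was not touched.

**Last checks:**
- **Position:** the top view shows both studs centred in both V saddles, in line with the seat, with one nut outside each saddle.
- **Height:** each stud touched down with the tool at about 42.5 mm, where a stud seated at 45 mm should, and the force on the tool changed sign there.
- **Level:** the brass stud looks level in the side view. The arm partly hid the coarse stud in the last side picture, so that view confirms it only in part.
- **Clearance:** the gripper finished about 180 mm above the table, with less than 1 N on the tool.

**Disagreements:** the side camera put the gauge saddles about 7 mm off from the top camera in y, and the studs 2–5 mm off. I used the top camera's values for the seats and mostly for the studs, and both studs seated where they predicted. My first move to the green gauge came up about 12 mm short in y; I corrected it before lowering the stud.

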